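# Seat the keyed test cap and give the casting a pulse of test air

## Task

Turn the steel test cap on the bolted-down casting, without forcing it, until its lugs drop into the hidden notches below and it lies flat and fully down. Then tilt the test valve's spring-centred lever towards its gauge as far as the firm first stop but not past it, hold it there for a good second, and let it recentre. Never tilt the lever the other way, and leave the other things on the bench where they are.

Things in the scene. Friction and masses are not known exactly. Their poses are not given: they have to be found in the camera images.
- cap_center (a point): Centre of the loose steel test cap's disc (132 mm across, 16 mm thick, 0.5 to 1 kg), half-way through its thickness; z up. It rests on a square aluminium casting (124 mm square, 90 mm high) bolted to the bench. Proud at first: this point 110 mm above the bench; fully down: 98 mm. A brass fitting, 18 mm high, stands on its middle. x runs through spoke_a.
- cap: The same cap, origin 8 mm below cap_center. Under it four round-nosed lugs (16 mm wide, 12 mm deep, 90 degrees apart, in line with and square to the spokes) ride on the casting's round collar (radius 60 mm). A boss centres it with 1.5 mm of play. The collar has four notches, 23 mm wide, 90 degrees apart, hidden under the cap; where they point is not told.
- spoke_a (a point): One of the cap's two flat spokes, bars 18 mm wide and 16 mm thick, level with the disc, reaching out from its rim to 117 mm from its centre; this point is on the bar's axis, 98 mm from the centre. Pushing a spoke sideways (2 to 6 N; never over 35 N) turns the cap. Within 75 degrees of turn, either way, it falls 12 mm by its own weight and turns no further.
- spoke_b (a point): The other spoke, alike, on the opposite side. Below the spokes the casting's upper flange (124 mm square) ends 72 mm above the bench, so fingertips have 18 mm of room below the spokes.
- lever_grip (a point): Middle of the black grip (28 mm thick, 55 mm long) of the test valve's upright lever; at rest 140 mm above the bench, 85 mm above the pivot. It tilts only along its y axis: +y (at rest) points to the gauge. The 12 mm rod below stands on a grey housing (80 x 110 mm, 60 mm high) bolted down left or right of the casting, turned up to 30 degrees.
- gauge (a point): Centre of the face of the round dial gauge (68 mm across) on the end of the valve housing, 92 mm from the lever, face up, 68 mm above the bench; its needle turns with the lever.
- lever (a joint): Tilt of the lever, rad: 0 at rest, upright; positive towards the gauge. A light spring centres it; at +0.33 it meets its firm first stop, which takes about 5 N at the grip's middle.
- overrun (a joint): Tilt past the first stop, rad: 0 normally. The first stop only gives way, into over-pressure, when pushed with more than about 19 N at the grip's middle; it must stay at 0.
- file: A file with a brown wooden handle, 235 mm long, lying between the two fixtures; origin at its underside. Leave it alone.
- blank: A spare aluminium casting, 110 mm square and 80 mm high, standing beyond the fixtures; origin at its underside. Leave it alone.
- scraper: A scraper with a blue handle, 205 mm long, lying near the left of the robot; origin at its underside. Leave it alone.
- oil: A white bottle, 60 mm across, 110 mm high, far to the right; origin at its underside. Leave it alone.
- brush: A brush lying near the right of the robot; origin at its underside. Leave it alone.
- flange_b: The upper of two loose aluminium rings (100 mm across, 16 mm thick) in a pile at the back right; origin at its underside. Leave it alone.

How it is judged:
By the outcome, as a careful person would: the job done as asked, in the order asked, and still so for the second after the job is handed in, with the robot touching nothing.
It also fails if it takes over 56 s, if anything falls off the work surface, if the arm or the gripper's body presses on something with over 40 N, if the wrist force passes 120 N, or if a joint passes its speed limit or range.

## Robot

A 6-joint arm with a two-finger parallel gripper is mounted at the origin on the work surface. World frame = base frame: x ahead of the robot, y to its left, z up, the work surface at z = 0. Lengths are in m, angles in rad, forces in N, time in s.
With the tool pointing down it reaches from about 0.35 to 0.975 m from the base axis. Payload 4.9 kg.
Tool frame: the origin (TCP) lies midway between the tips of the shut fingers; the grasp point (between the pads) lies 19 mm behind it; z points along the fingers, y is the line along which they close (so a half turn about z gives the same grasp; the last joint's range is limited). The gripper opens to 85 mm and grips with 20 to 120 N. Pads are 22 mm wide; open, the fingers measure 114 mm over their backs; the gripper's body (76 mm by 85 mm) begins 54 mm behind the grasp point. The pads swing forward as they close: fully open they stand 13 mm farther back than shut.
Start: joints at [-1.296, 0.053, 1.613, -0, 1.476, -0.119], TCP at [0.24, -0.577, 0.231] pointing down, gripper open.
Joint ranges: [-3.01, 3.01], [-1.01, 2.22], [0.06, 2.58], [-1.02, 4.17], [0.09, 2.62], [-3.14, 3.14]. Speed limits (rad/s): [2.57, 2.57, 3.14, 3.14, 3.14, 3.14].

## Interface

Orientations are given as a rotation vector (axis times angle).
In Python, from station import telemetry, optics, ctrl gives the robot as it stands.
- The arm moves only by the shell command python3 -m pendant 'ROWS' [FORCE]. ROWS is JSON, one flat list of numbers, 7 for each row, row after row: the turn, a rotation vector about the tool's x, y, z as a fraction of full scale, then the shift along the tool's x, y, z as a fraction of full scale, then the opening, from 0 (shut) to 1 (fully open). In form: [ax, ay, az, tx, ty, tz, fingers, ax, ay, az, tx, ty, tz, fingers, ...]. A call has 1 to 12 rows; each row is the pose to reach, as a shift and turn from the pose commanded when the call began, along the tool's axes at that moment; what a row does not reach only later rows make up. Full scale, the value 1, is 300 mm for a shift and 30 degrees for a turn. A row lasts 1/8 s, in which the tool goes at most 62.5 mm and 10.7 degrees, less where a joint would pass 70% of its speed; a pose out of reach is approached as far as the arm can. A call with a number of a shift or a turn outside -1 to 1 is refused whole. A call with a gripper value outside its range is refused whole. The fingers move at their own pace and stop on an object; FORCE is the grip in N (left out, the last holds). Time passes only in rows, so rows that repeat a pose let the fingers close. It gives the time, the measured TCP pose, the force, the opening and the grip force at its end, in the units of the state.
- telemetry.get_obs(): the state, without advancing time (a new reading comes with each control period).
- optics.get_image(name): name is "scene" or "side" or "wrist"; returns a dict with "image" (400x640x3 uint8, red, green, blue), "depth" (400x640 float32, m along the optical axis (not along the pixel's ray), 0 where there is no reading), "fx", "fy", "cx", "cy" (pixels), "rvec" (rotation vector, rad) and "tvec" (3), from world to camera coordinates, as OpenCV has them. Camera axes: x right, y down, z forward; pixel columns grow to the right and rows downward; lengths in m; the calibration is good to about 2 mm. The wrist camera is an equidistant fisheye: a pixel r from the principal point sees the ray r / f radians off the axis. A picture is of the moment at which its call begins.
- ctrl.finish_job(): hands the job in; it is judged then, once.
The state is a dict: "t": time; "q": joint angles; "dq": joint speeds; "effort": joint torques, N m; "tool_pos": TCP position; "tool_rot": TCP orientation; "contact_force": force on the tool from outside, world axes, zero at the start; "wrist_torque": the same for the moment, N m; "opening": finger opening in m; "grip_force": force on a finger pad.
Only numpy, scipy, OpenCV 4.12 (cv2) and the standard library are available. Lean on these libraries where they do the work, as an engineer would, in place of code of your own. Each camera call takes 0.05 s, during which the arm holds its last target. There are 200 camera calls.

## Working session

There is one attempt and no reset: what is moved stays moved. The work goes in short steps, Python scripts to look and compute and a shell command to move; the robot and the scene stay as the last step left them, time stands still between calls to the robot, and variables do not carry over. Pictures are saved under pics/ and viewed, at most 10 in all, crops included, and the job is handed in when it is done.

```bash
mkdir -p pics; ls
cat > h.py <<'E'
import numpy as np, cv2
from scipy.spatial.transform import Rotation as R
from station import telemetry, optics, ctrl
def shot(name, fn=None):
    d=optics.get_image(name)
    if fn: cv2.imwrite('pics/'+fn, d['image'][:,:,::-1]); np.savez('pics/'+fn+'.npz',**d)
    return d
def pt(d,u,v,z=None,w=2):
    """world point of pixel; depth median or plane z"""
    Rm=R.from_rotvec(np.array(d['rvec']).ravel()).as_matrix(); t=np.array(d['tvec']).ravel()
    ray=np.array([(u-d['cx'])/d['fx'],(v-d['cy'])/d['fy'],1.])
    if z is None:
        p=d['depth'][int(v)-w:int(v)+w+1,int(u)-w:int(u)+w+1]; p=p[p>0]; c=ray*np.median(p)
        return Rm.T@(c-t)
    o=-Rm.T@t; r=Rm.T@ray
    return o+r*(z-o[2])/r[2]
def load(fn): return dict(np.load('pics/'+fn+'.npz'))
def rows(target,rotmat=None):
    """shift in tool fractions to a world target from the current tool pose; turn likewise"""
    o=telemetry.get_obs(); T=R.from_rotvec(o['tool_rot'])
    s=T.inv().apply(np.array(target)-o['tool_pos'])/.3
    a=np.zeros(3) if rotmat is None else np.degrees((T.inv()*R.from_matrix(rotmat)).as_rotvec())/30
    return np.round(a,3),np.round(s,4)
E
python3 - <<'E'
from h import *
d=shot('scene','s0.png'); o=telemetry.get_obs()
print({k:np.round(v,3) for k,v in o.items()}); print(R.from_rotvec(o['tool_rot']).as_matrix().round(2))
E
```

```text
pics
{'t': np.float64(0.05), 'q': array([-1.296,  0.053,  1.614,  0.   ,  1.476, -0.119]), 'dq': array([ 0.001, -0.   , -0.002, -0.001,  0.   ,  0.   ]), 'effort': array([-1.0000e-03, -3.9518e+01, -3.7166e+01, -0.0000e+00,  4.0000e-03,
       -0.0000e+00]), 'tool_pos': array([ 0.24 , -0.577,  0.23 ]), 'tool_rot': array([-3.079, -0.614,  0.   ]), 'contact_force': array([-0.754,  0.261,  0.625]), 'wrist_torque': array([-0.065, -0.001, -0.01 ]), 'grip_force': np.float64(0.0), 'opening': np.float64(0.085)}
[[ 0.92  0.38 -0.  ]
 [ 0.38 -0.92  0.  ]
 [ 0.   -0.   -1.  ]]
```

View pics/s0.png

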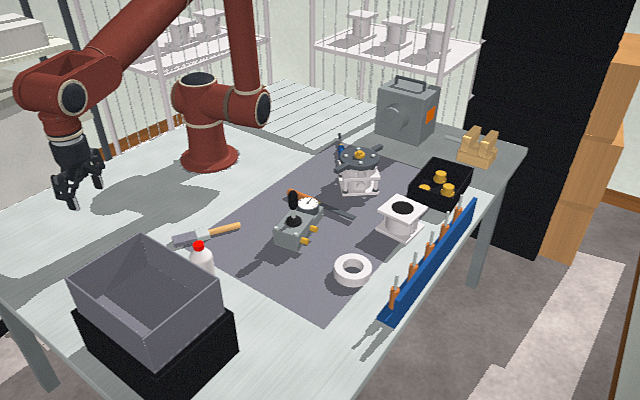

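The scene shows the cap on its casting near (358,158), the lever grip near (293,200), the gauge near (308,203) and the file between the fixtures. I'll enlarge this area for pixel positions and save a side view too.

Run:
```python
from h import *
d=load('s0.png'); im=d['image'][:,:,::-1]
a=cv2.resize(im[130:250,260:420],None,fx=5,fy=5,interpolation=cv2.INTER_CUBIC)
cv2.imwrite('pics/s0c.png',a)
s=shot('side','side0.png')
```

```text
(no output)
```

View pics/s0c.png

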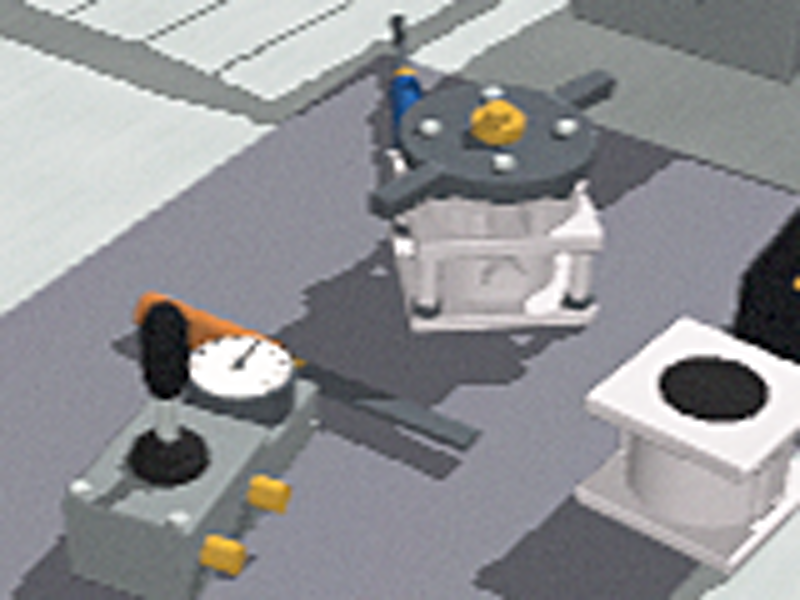

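View pics/side0.png

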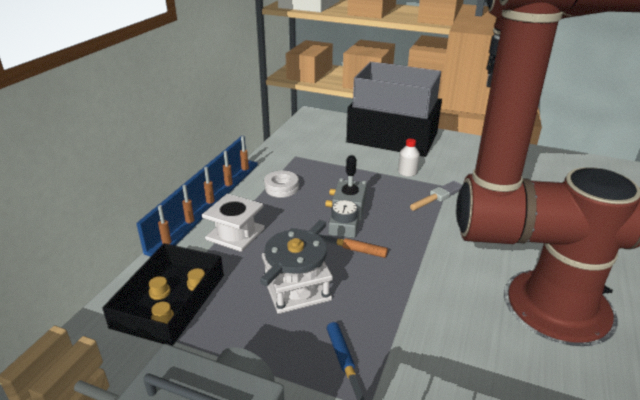

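The crop (5x, origin 260,130) shows the fitting at (498,122), spoke ends at (383,190) and (600,80), grip middle at (164,350) and gauge face at (242,367). The side view agrees: fitting (294,245), spokes toward (268,277) and (320,231), grip (351,166), gauge (345,210).

Run:
```python
from h import *
d=load('s0.png'); s=load('side0.png')
c=lambda u,v:(260+u/5,130+v/5)
for n,p,q,z in [('fit top',c(498,115),(295,241),.136),('spoke1 end top',c(383,188),(265,277),.118),('spoke2 end top',c(605,75),(324,227),.118),
  ('grip',c(164,350),(351,166),.140),('gauge',c(242,367),(345,210),.068),('pivot hole',c(168,455),(349,188),.060)]:
    print(n,pt(d,*p,z).round(3),pt(s,*q,z).round(3),'depth',pt(d,*p,None,1).round(3),pt(s,*q,None,1).round(3))
```

```text
fit top [0.557 0.157 0.136] [0.553 0.172 0.136] depth [0.554 0.163 0.132] [0.553 0.172 0.136]
spoke1 end top [0.531 0.062 0.118] [0.57  0.278 0.118] depth [0.529 0.064 0.116] [0.571 0.277 0.117]
spoke2 end top [0.572 0.275 0.118] [0.523 0.08  0.118] depth [0.57  0.278 0.116] [0.53  0.062 0.103]
grip [ 0.548 -0.182  0.14 ] [ 0.545 -0.169  0.14 ] depth [ 0.554 -0.189  0.147] [ 0.543 -0.164  0.143]
gauge [ 0.533 -0.091  0.068] [ 0.524 -0.071  0.068] depth [ 0.534 -0.092  0.069] [ 0.525 -0.072  0.067]
pivot hole [ 0.543 -0.176  0.06 ] [ 0.553 -0.186  0.06 ] depth [ 0.555 -0.19   0.074] [ 0.546 -0.164  0.075]
```

Run:
```python
from h import *
from scipy.optimize import least_squares
def cloud(d):
    v,u=np.mgrid[0:400,0:640]; z=d['depth']; m=z>0
    c=np.stack([(u-d['cx'])/d['fx']*z,(v-d['cy'])/d['fy']*z,z],-1)[m]
    Rm=R.from_rotvec(np.array(d['rvec']).ravel()).as_matrix()
    return (c-np.array(d['tvec']).ravel())@Rm
for f in ['s0.png','side0.png']:
    P=cloud(load(f))
    r=np.hypot(P[:,0]-.551,P[:,1]-.169)
    A=P[(r<.14)&(P[:,2]>.111)&(P[:,2]<.123)]
    (x,y),rr=cv2.minEnclosingCircle(A[np.hypot(A[:,0]-.551,A[:,1]-.169)<.074][:,:2].astype(np.float32))
    rA=np.hypot(A[:,0]-x,A[:,1]-y); S=A[(rA>.075)]
    n=S[:,1]<y
    print(f,'disc',x.__round__(4),y.__round__(4),rr,'z',np.median(A[:,2]),'all circ',cv2.minEnclosingCircle(A[:,:2].astype(np.float32)),'spokes',S[n].mean(0).round(4),S[~n].mean(0).round(4),n.sum(),(~n).sum())
    G=P[(np.hypot(P[:,0]-.547,P[:,1]+.177)<.04)&(P[:,2]>.115)&(P[:,2]<.162)]
    print(' grip',G.min(0).round(3),G.max(0).round(3),G.mean(0).round(3))
    D=P[(np.hypot(P[:,0]-.53,P[:,1]+.083)<.05)&(P[:,2]>.064)&(P[:,2]<.072)]
    print(' gauge',[np.round(k,4) for k in cv2.minEnclosingCircle(D[:,:2].astype(np.float32))],D.mean(0).round(3))
print(rows([.49,.0,.26]))
```

```text
s0.png disc 0.5501 0.1689 0.07298403978347778 z 0.11769379058381069 all circ ((0.5511045455932617, 0.16606539487838745), 0.12146170437335968) spokes [0.5369 0.0714 0.1171] [0.5665 0.2631 0.1162] 56 37
 grip [ 0.531 -0.197  0.116] [ 0.56  -0.169  0.162] [ 0.55  -0.187  0.142]
 gauge [array([ 0.5292, -0.0902]), np.float64(0.037)] [ 0.529 -0.092  0.067]
side0.png disc 0.551 0.1694 0.07343164086341858 z 0.11810423012435062 all circ ((0.5520939826965332, 0.17211876809597015), 0.11796697229146957) spokes [0.5382 0.0769 0.1172] [0.5666 0.2671 0.1169] 97 172
 grip [ 0.534 -0.18   0.116] [ 0.563 -0.157  0.162] [ 0.546 -0.167  0.141]
 gauge [array([ 0.5321, -0.0845]), np.float64(0.0363)] [ 0.531 -0.083  0.067]
(array([0., 0., 0.]), array([ 1.5081, -1.455 , -0.0964]))
```

```bash
python3 -m pendant '[0,0,0.3,1,-0.965,-0.1,0, 0,0,0.6,1,-0.965,-0.1,0, 0,0,0.6,1,-0.965,-0.1,0, 0,0,0.6,1,-0.965,-0.1,0, 0,0,0.6,1,-0.965,-0.1,0, 0,0,0.6,1,-0.965,-0.1,0, 0,0,0.6,1,-0.965,-0.1,0, 0,0,0.6,1,-0.965,-0.1,0]'
cat >> h.py <<'E'
def yaw(deg):
    "tool pointing down with its x at this world angle"
    a=np.radians(deg); x=np.array([np.cos(a),np.sin(a),0]); z=np.array([0,0,-1.]); return np.stack([x,np.cross(z,x),z],1)
E
python3 - <<'E'
from h import *
print(rows([.4967,.0783,.26],yaw(-8.8)), telemetry.get_obs()['q'].round(2))
E
```

```text
t: 1.1
tool_pos: [0.4064, -0.1925, 0.2613]
tool_rot: [-3.139, -0.133, -0.001]
contact_force: [-0.3, -0.6, -0.1]
opening: -0.0005
grip_force: 0.0
(array([-0.   , -0.001,  0.455]), array([ 0.3761, -0.874 ,  0.0045])) [-0.61 -0.4   1.96  0.    1.58  0.88]
```

```bash
python3 -m pendant '[0,0,0.455,0.376,-0.874,0,0, 0,0,0.455,0.376,-0.874,0,0, 0,0,0.455,0.376,-0.874,0,0, 0,0,0.455,0.376,-0.874,0,0, 0,0,0.455,0.376,-0.874,0,0, 0,0,0.455,0.376,-0.874,0,0]'
python3 - <<'E'
from h import *
d=shot('wrist','w1.png'); print(d['rvec'],d['tvec'],d['fx'],d['cx'],d['cy'])
print(rows([.4967,.0783,.085],yaw(-8.8)))
E
```

```text
t: 1.85
tool_pos: [0.4977, 0.0769, 0.2605]
tool_rot: [3.132, -0.244, -0.002]
contact_force: [-0.1, -0.3, -0.1]
opening: 0.0002
grip_force: 0.0
[-1.91550047  2.23827437  0.31047891] [0.15252495 0.4176807  0.53640661] 309.70691628693146 319.0083433223204 201.18460673410493
(array([ 0.002,  0.003, -0.007]), array([-0.0028, -0.0093,  0.585 ]))
```

View pics/w1.png

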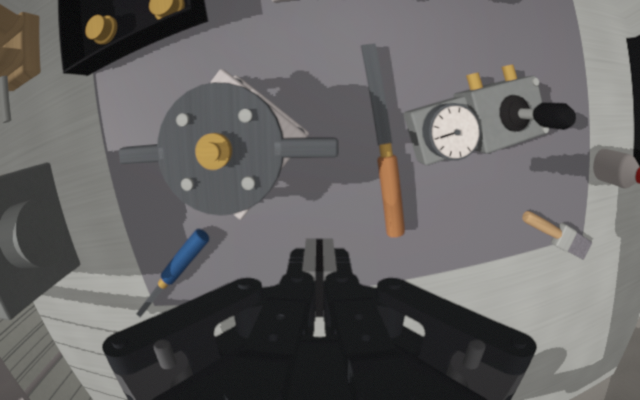

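The wrist view shows the fitting at (213,151), the near spoke end at (336,148), the gauge centre at (453,131), the lever boot at (514,112), and the shut fingertips at (320,245), beside the spoke on the robot's side as planned. I'll check against the fisheye model and go down.

```bash
cat >> h.py <<'E'
def fpt(d,u,v,z):
    Rm=R.from_rotvec(np.array(d['rvec']).ravel()).as_matrix(); t=np.array(d['tvec']).ravel()
    k=np.array([(u-d['cx'])/d['fx'],(v-d['cy'])/d['fy']]); th=np.linalg.norm(k)
    r=Rm.T@np.r_[k/th*np.sin(th),np.cos(th)]; o=-Rm.T@t
    return o+r*(z-o[2])/r[2]
E
python3 - <<'E'
from h import *
d=load('w1.png')
for n,u,v,z in [('fit',212,150,.136),('spokeB end',336,148,.118),('spokeA end',120,155,.118),('gauge',453,131,.068),('boot',514,112,.062)]: print(n,fpt(d,u,v,z).round(4))
E
python3 -m pendant '[0,0,0,0,0,0.2,0, 0,0,0,0,-0.005,0.4,0, 0,0,0,0,-0.005,0.585,0, 0,0,0,0,-0.005,0.585,0, 0,0,0,0,-0.005,0.585,0]'
```

```text
fit [0.5524 0.1651 0.136 ]
spokeB end [0.5333 0.0552 0.118 ]
spokeA end [0.569  0.2807 0.118 ]
gauge [ 0.5301 -0.0832  0.068 ]
boot [ 0.5464 -0.177   0.062 ]
t: 2.52
tool_pos: [0.499, 0.076, 0.088]
tool_rot: [-3.132, 0.251, -0.005]
contact_force: [0.7, -0.3, 0.1]
opening: 0.0
grip_force: 0.0
```

```bash
python3 -m pendant '[0,0,0,0.02,0,0,0, 0,0,0,0.04,0,0,0, 0,0,0,0.055,0,0,0, 0,0,0,0.06,0,0,0, 0,0,0,0.065,0,0,0, 0,0,0,0.07,0,0,0]'
```

```text
t: 3.28
tool_pos: [0.5173, 0.074, 0.0856]
tool_rot: [3.132, -0.248, -0.005]
contact_force: [-5.3, 0.5, 3.3]
opening: -0.0002
grip_force: 2.3
```

```bash
cat > chk.py <<'E'
from h import *
import sys
d=optics.get_image('side'); z=d['depth']; v,u=np.mgrid[0:400,0:640]; m=z>0
c=np.stack([(u-d['cx'])/d['fx']*z,(v-d['cy'])/d['fy']*z,z],-1)[m]
P=(c-np.array(d['tvec']).ravel())@R.from_rotvec(np.array(d['rvec']).ravel()).as_matrix()
q=P[:,:2]-[.5512,.168]; r=np.hypot(*q.T); D=P[(r>.02)&(r<.06)&(P[:,2]>.09)&(P[:,2]<.124)]
print('cap top z',np.median(D[:,2]).round(4),[np.median(D[(D[:,0]>.5512)==a][:,2]).round(4) for a in (0,1)],[np.median(D[(D[:,1]>.168)==a][:,2]).round(4) for a in (0,1)])
S=P[(r>.085)&(r<.125)&(P[:,2]>.085)&(P[:,2]<.122)&(q[:,1]>0)]
if len(S): print('spoke A angle',np.degrees(np.arctan2(*(S.mean(0)[:2]-[.5512,.168])[::-1])).round(1),len(S))
o=telemetry.get_obs(); print('F',o['contact_force'].round(1),o['tool_pos'].round(4),'t',round(float(o['t']),2))
E
python3 chk.py
python3 -m pendant '[0,0,-0.05,0.0086,0.0016,0,0, 0,0,-0.1,0.0172,0.003,0,0, 0,0,-0.15,0.0258,0.0042,0,0, 0,0,-0.2,0.0345,0.0052,0,0]'
python3 chk.py
```

```text
cap top z 0.1183 [np.float64(0.1183), np.float64(0.1184)] [np.float64(0.1184), np.float64(0.1183)]
spoke A angle 81.7 188
F [-4.3 -0.1  2.1] [0.5176 0.0739 0.0856] t 3.33
t: 3.82
tool_pos: [0.5283, 0.0705, 0.0856]
tool_rot: [3.14, -0.082, -0.001]
contact_force: [-4.6, -0.9, 1.5]
opening: 0.0003
grip_force: 2.4
cap top z 0.1183 [np.float64(0.1182), np.float64(0.1184)] [np.float64(0.1184), np.float64(0.1182)]
spoke A angle 86.1 179
F [-3.9 -0.2  0.8] [0.5286 0.0704 0.0857] t 3.88
```

```bash
python3 -m pendant '[0,0,-0.05,0.0086,0.0016,0,0, 0,0,-0.1,0.0172,0.003,0,0, 0,0,-0.15,0.0258,0.0042,0,0, 0,0,-0.2,0.0345,0.0052,0,0]'
python3 chk.py
```

```text
t: 4.38
tool_pos: [0.5386, 0.0683, 0.0857]
tool_rot: [3.14, 0.082, -0.001]
contact_force: [-4.4, -1.8, 1.0]
opening: -0.0001
grip_force: 2.3
cap top z 0.1183 [np.float64(0.1182), np.float64(0.1184)] [np.float64(0.1183), np.float64(0.1183)]
spoke A angle 91.8 169
F [-3.4 -2.2  0.6] [0.5389 0.0683 0.0857] t 4.42
```

```bash
python3 -m pendant '[0,0,-0.05,0.0086,0.0016,0,0, 0,0,-0.1,0.0172,0.003,0,0, 0,0,-0.15,0.0258,0.0042,0,0, 0,0,-0.2,0.0345,0.0052,0,0]'
python3 chk.py
```

```text
t: 4.92
tool_pos: [0.5491, 0.0675, 0.0857]
tool_rot: [3.132, 0.247, -0.0]
contact_force: [-3.4, -2.5, 0.0]
opening: 0.0001
grip_force: 2.3
cap top z 0.1183 [np.float64(0.1182), np.float64(0.1183)] [np.float64(0.1183), np.float64(0.1182)]
spoke A angle 97.3 167
F [-3.  -2.1 -0.1] [0.5494 0.0674 0.0858] t 4.97
```

```bash
python3 -m pendant '[0,0,-0.05,0.0086,0.0016,0,0, 0,0,-0.1,0.0172,0.003,0,0, 0,0,-0.15,0.0258,0.0042,0,0, 0,0,-0.2,0.0345,0.0052,0,0]'
python3 chk.py
```

```text
t: 5.48
tool_pos: [0.5596, 0.0676, 0.0857]
tool_rot: [-3.115, -0.41, 0.0]
contact_force: [-4.7, -2.2, 0.7]
opening: 0.0
grip_force: 2.2
cap top z 0.1183 [np.float64(0.1182), np.float64(0.1184)] [np.float64(0.1183), np.float64(0.1182)]
spoke A angle 103.0 160
F [-2.6 -2.8 -0.2] [0.5599 0.0676 0.0858] t 5.53
```

```bash
python3 -m pendant '[0,0,-0.05,0.0086,0.0016,0,0, 0,0,-0.1,0.0172,0.003,0,0, 0,0,-0.15,0.0258,0.0042,0,0, 0,0,-0.2,0.0345,0.0052,0,0]'
python3 chk.py
```

```text
t: 6.02
tool_pos: [0.57, 0.0687, 0.0858]
tool_rot: [-3.089, -0.573, -0.0]
contact_force: [-3.6, -2.6, -0.3]
opening: 0.0
grip_force: 2.1
cap top z 0.1183 [np.float64(0.1182), np.float64(0.1185)] [np.float64(0.1183), np.float64(0.1183)]
spoke A angle 108.5 150
F [-3.1 -1.4 -1.5] [0.5703 0.0688 0.0858] t 6.08
```

```bash
python3 -m pendant '[0,0,-0.05,0.0086,0.0016,0,0, 0,0,-0.1,0.0172,0.003,0,0, 0,0,-0.15,0.0258,0.0042,0,0, 0,0,-0.2,0.0345,0.0052,0,0]'
python3 chk.py
```

```text
t: 6.58
tool_pos: [0.5802, 0.071, 0.0858]
tool_rot: [-3.055, -0.734, 0.0]
contact_force: [-3.2, -1.8, -0.9]
opening: 0.0
grip_force: 2.0
cap top z 0.1183 [np.float64(0.1183), np.float64(0.1183)] [np.float64(0.1183), np.float64(0.1183)]
spoke A angle 114.1 146
F [-2.8 -0.8 -1.4] [0.5805 0.0711 0.0858] t 6.62
```

```bash
python3 -m pendant '[0,0,-0.05,0.0086,0.0016,0,0, 0,0,-0.1,0.0172,0.003,0,0, 0,0,-0.15,0.0258,0.0042,0,0, 0,0,-0.2,0.0345,0.0052,0,0]'
python3 chk.py
```

```text
t: 7.12
tool_pos: [0.5908, 0.0745, 0.0861]
tool_rot: [-3.012, -0.893, -0.003]
contact_force: [-1.1, -1.0, -0.7]
opening: 0.0001
grip_force: 0.6
cap top z 0.1172 [np.float64(0.1169), np.float64(0.1174)] [np.float64(0.1167), np.float64(0.1175)]
spoke A angle 120.2 154
F [ 0.7 -0.5  0.4] [0.5913 0.0747 0.0865] t 7.17
```

The force has dropped and the cap is starting to sink, so I'll wait a moment.

```bash
python3 -m pendant '[0,0,0,0,0,0,0, 0,0,0,0,0,0,0]'
python3 chk.py
```

```text
t: 7.42
tool_pos: [0.5907, 0.0744, 0.0865]
tool_rot: [3.013, 0.89, 0.003]
contact_force: [0.6, -0.1, -0.3]
opening: -0.0002
grip_force: 0.0
cap top z 0.1169 [np.float64(0.1166), np.float64(0.1172)] [np.float64(0.1165), np.float64(0.1174)]
spoke A angle 120.8 150
F [-0.2 -0.2 -0.6] [0.5905 0.0744 0.0863] t 7.47
```

```bash
python3 -m pendant '[0,0,-0.025,0.0043,0.0008,0,0, 0,0,-0.05,0.0086,0.0016,0,0, 0,0,-0.05,0.0086,0.0016,0,0]'
python3 chk.py
```

```text
t: 7.85
tool_pos: [0.5925, 0.0753, 0.0858]
tool_rot: [-3.001, -0.93, -0.0]
contact_force: [-0.6, -0.3, -0.5]
opening: 0.0006
grip_force: 0.0
cap top z 0.1147 [np.float64(0.1138), np.float64(0.1156)] [np.float64(0.1135), np.float64(0.1154)]
spoke A angle 124.5 152
F [ 0.6  0.9 -0.7] [0.5925 0.0753 0.0858] t 7.9
```

```bash
python3 -m pendant '[0,0,0,0,0,0,0, 0,0,0,0,0,0,0]'
python3 chk.py
```

```text
t: 8.15
tool_pos: [0.5924, 0.0752, 0.0858]
tool_rot: [3.001, 0.929, 0.0]
contact_force: [-0.9, 0.1, 0.0]
opening: 0.0001
grip_force: 0.0
cap top z 0.1065 [np.float64(0.1065), np.float64(0.1065)] [np.float64(0.1065), np.float64(0.1065)]
spoke A angle 128.6 158
F [-0.8 -0.1 -0.2] [0.5924 0.0753 0.0858] t 8.2
```

The cap sank 11.8 mm and reads level. I'll back off the spoke, lift, and look again.

```bash
python3 -m pendant '[0,0,0,-0.05,0,0,0, 0,0,0,-0.1,0,0,0, 0,0,0,-0.1,0,-0.2,0, 0,0,0,-0.1,0,-0.4,0, 0,0,0,-0.1,0,-0.58,0, 0,0,0,-0.1,0,-0.58,0]'
python3 chk.py
python3 - <<'E'
from h import *
shot('scene','s2.png'); im=cv2.imread('pics/s2.png')
cv2.imwrite('pics/s2c.png',cv2.resize(im[110:250,260:440],None,fx=4,fy=4,interpolation=cv2.INTER_CUBIC))
print(rows([.557,-.236,.26],yaw(100.3)),telemetry.get_obs()['q'].round(2))
E
```

```text
t: 8.95
tool_pos: [0.5697, 0.0577, 0.2667]
tool_rot: [2.998, 0.928, 0.017]
contact_force: [0.5, 0.6, -0.7]
opening: 0.0001
grip_force: 0.0
cap top z 0.1065 [np.float64(0.1064), np.float64(0.1066)] [np.float64(0.1066), np.float64(0.1064)]
spoke A angle 128.5 156
F [-0.2  1.  -0.6] [0.5683 0.0577 0.2631] t 9.0
(array([ 2.000e-03, -1.000e-03, -2.197e+00]), array([-0.5812,  0.7889,  0.0012])) [-0.03 -0.09  1.71 -0.    1.53  0.94]
```

View pics/s2c.png

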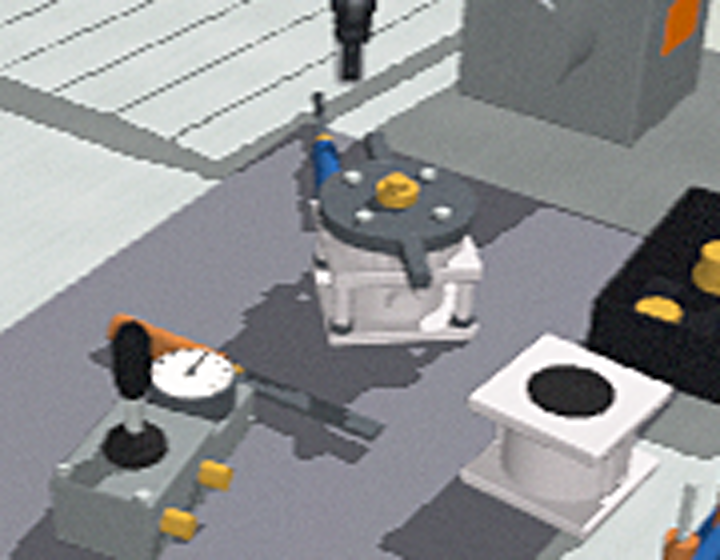

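The view shows the cap flat and down (disc at (397,205) in the crop), turned about 47 degrees, with the lever still upright at (132,360). Next is the valve.

```bash
python3 -m pendant '[0,0,-0.3,-0.58,0.79,0,0, 0,0,-0.6,-0.58,0.79,0,0, 0,0,-1,-0.58,0.79,0,0, 0,0,-1,-0.58,0.79,0,0, 0,0,-1,-0.58,0.79,0,0, 0,0,-1,-0.58,0.79,0,0]'
python3 -m pendant '[0,0,-1,0,0,0,0, 0,0,-1,0,0,0,0, 0,0,-1,0,0,0,0, 0,0,-1,0,0,0,0]'
python3 - <<'E'
from h import *
print(rows([.557,-.236,.131],yaw(100.3)))
d=shot('wrist','w2.png')
E
```

```text
t: 9.8
tool_pos: [0.556, -0.2381, 0.2566]
tool_rot: [-2.659, -1.666, 0.004]
contact_force: [0.3, 0.2, -0.2]
opening: -0.0001
grip_force: 0.0
t: 10.3
tool_pos: [0.5573, -0.2341, 0.2579]
tool_rot: [-2.133, -2.302, 0.001]
contact_force: [0.1, 0.4, 0.8]
opening: 0.0004
grip_force: 0.0
(array([-0.004, -0.004, -0.198]), array([-0.0069, -0.0005,  0.4231]))
```

View pics/w2.png

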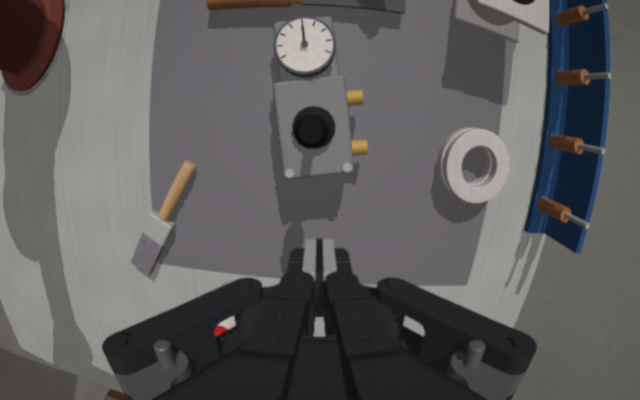

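The wrist view shows the gauge centre at (304,45), the grip from above at (313,127), and the oil bottle's red top at (222,330). I'll check the oil clearance.

Run:
```python
from h import *
d=load('w2.png')
for n,u,v,z in [('gauge',304,45,.068),('grip top',313,127,.1675),('oil top',225,330,.11)]: print(n,fpt(d,u,v,z).round(4))
```

```text
gauge [ 0.5291 -0.0889  0.068 ]
grip top [ 0.5474 -0.1741  0.1675]
oil top [ 0.455  -0.4189  0.11  ]
```

```bash
python3 -m pendant '[0,0,-0.2,-0.007,0,0.2,0, 0,0,-0.2,-0.007,0,0.35,0, 0,0,-0.2,-0.007,0,0.423,0, 0,0,-0.2,-0.007,0,0.423,0, 0,0,-0.2,-0.007,0,0.423,0]'
python3 -m pendant '[0,0,0,0.03,0,0,0, 0,0,0,0.06,0,0,0, 0,0,0,0.08,0,0,0, 0,0,0,0.08,0,0,0]'
cat > chk2.py <<'E'
from h import *
o=telemetry.get_obs(); u=np.array([np.cos(np.radians(100.6)),np.sin(np.radians(100.6)),0])
q=o['tool_pos']-[.547,-.176,0]; l=np.cross(u,q)[2]
print('along',(q@u*1e3).round(1),'lateral',(l*1e3).round(1),'z',o['tool_pos'][2].round(4),'F along',(o['contact_force']@u).round(2),o['contact_force'].round(1),'t',o['t'])
E
python3 chk2.py
```

```text
t: 10.98
tool_pos: [0.5596, -0.2383, 0.1353]
tool_rot: [2.009, 2.411, 0.001]
contact_force: [0.9, -0.7, 0.7]
opening: -0.0003
grip_force: 0.0
t: 11.48
tool_pos: [0.5538, -0.2135, 0.1331]
tool_rot: [2.01, 2.414, 0.0]
contact_force: [0.6, 0.3, 0.0]
opening: -0.0
grip_force: 0.0
along -38.1 lateral 0.2 z 0.1331 F along 0.14 [0.6 0.3 0. ] t 11.475
```

```bash
python3 -m pendant '[0,0,0,0.015,0,0,0, 0,0,0,0.03,0,0,0, 0,0,0,0.045,0,0,0, 0,0,0,0.06,0,0,0, 0,0,0,0.07,0,0,0, 0,0,0,0.07,0,0,0]'
python3 chk2.py
```

```text
t: 12.22
tool_pos: [0.5503, -0.1935, 0.1333]
tool_rot: [2.01, 2.413, -0.0]
contact_force: [-0.5, -1.5, 1.7]
opening: -0.0001
grip_force: 0.8
along -17.8 lateral -0.0 z 0.1333 F along -1.39 [-0.5 -1.5  1.7] t 12.225
```

```bash
python3 -m pendant '[0,0,0,0.012,0,0,0, 0,0,0,0.024,0,0,0, 0,0,0,0.036,0,0,0, 0,0,0,0.042,0,0,0, 0,0,0,0.045,0,0,0, 0,0,0,0.045,0,0,0]'
python3 chk2.py
```

```text
t: 12.98
tool_pos: [0.5477, -0.1802, 0.133]
tool_rot: [2.01, 2.414, -0.0]
contact_force: [0.9, -3.3, 2.4]
opening: 0.0001
grip_force: 2.0
along -4.2 lateral 0.0 z 0.133 F along -3.45 [ 0.9 -3.3  2.4] t 12.975
```

```bash
python3 -m pendant '[0,0,0,0.004,0,0,0, 0,0,0,0.008,0,0,0, 0,0,0,0.012,0,0,0, 0,0,0,0.012,0,0,0]'
python3 chk2.py
```

```text
t: 13.48
tool_pos: [0.5469, -0.1765, 0.1327]
tool_rot: [-2.01, -2.414, 0.0]
contact_force: [0.7, -3.6, 1.0]
opening: 0.0001
grip_force: 2.1
along -0.5 lateral 0.2 z 0.1327 F along -3.7 [ 0.7 -3.6  1. ] t 13.475
```

```bash
python3 -m pendant '[0,0,0,0.003,0,0,0, 0,0,0,0.005,0,0,0, 0,0,0,0.005,0,0,0]'
python3 chk2.py
```

```text
t: 13.85
tool_pos: [0.5466, -0.1751, 0.1326]
tool_rot: [-2.011, -2.414, 0.0]
contact_force: [0.1, -4.9, -0.7]
opening: 0.0001
grip_force: 2.2
along 1.0 lateral 0.2 z 0.1326 F along -4.8 [ 0.1 -4.9 -0.7] t 13.85
```

```bash
python3 -m pendant '[0,0,0,0.002,0,0,0, 0,0,0,0.004,0,0,0, 0,0,0,0.004,0,0,0]'
python3 chk2.py
```

```text
t: 14.22
tool_pos: [0.5465, -0.1747, 0.1327]
tool_rot: [2.01, 2.413, -0.002]
contact_force: [1.8, -7.1, -0.7]
opening: 0.0001
grip_force: 3.1
along 1.4 lateral 0.3 z 0.1327 F along -7.34 [ 1.8 -7.1 -0.7] t 14.225
```

The force now rises against almost no travel, so this looks like the stop. One more small nudge will confirm it.

```bash
python3 -m pendant '[0,0,0,0.0015,0,0,0, 0,0,0,0.003,0,0,0, 0,0,0,0.003,0,0,0]'
python3 chk2.py
python3 - <<'E'
from h import *
d=shot('side','side3.png'); im=d['image'][:,:,::-1]
cv2.imwrite('pics/side3c.png',cv2.resize(im[130:250,290:410],None,fx=5,fy=5,interpolation=cv2.INTER_CUBIC))
E
```

```text
t: 14.6
tool_pos: [0.5464, -0.1744, 0.1327]
tool_rot: [2.009, 2.412, -0.003]
contact_force: [2.7, -8.3, -3.1]
opening: 0.0003
grip_force: 3.9
along 1.7 lateral 0.3 z 0.1327 F along -8.61 [ 2.7 -8.3 -3.1] t 14.6
```

View pics/side3c.png

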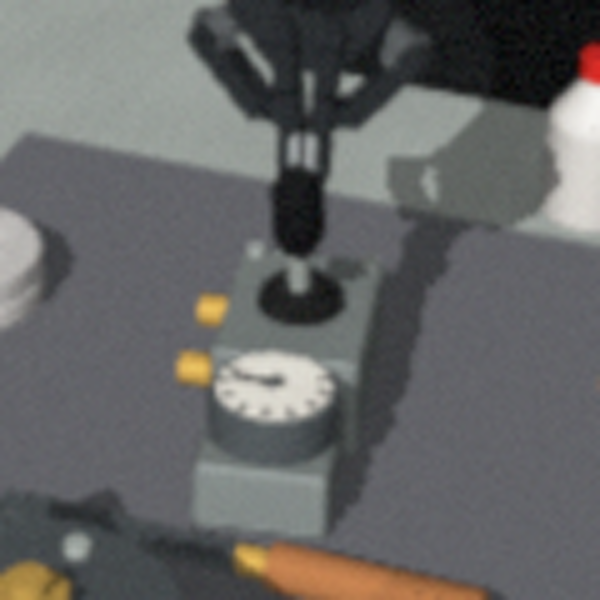

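The lever leans to the gauge and the needle has turned, with 8.6 N against a stiff stop, well under 19 N. I'll hold here, then back off slowly so that the lever follows the finger to centre.

```bash
python3 -m pendant '[0,0,0,0,0,0,0, 0,0,0,0,0,0,0, 0,0,0,0,0,0,0, 0,0,0,0,0,0,0, 0,0,0,0,0,0,0, 0,0,0,0,0,0,0, 0,0,0,0,0,0,0, 0,0,0,0,0,0,0, 0,0,0,0,0,0,0, 0,0,0,0,0,0,0, 0,0,0,0,0,0,0, 0,0,0,0,0,0,0]'
python3 chk2.py
python3 -m pendant '[0,0,0,-0.01,0,0,0, 0,0,0,-0.02,0,0,0, 0,0,0,-0.03,0,0,0, 0,0,0,-0.04,0,0,0, 0,0,0,-0.05,0,0,0, 0,0,0,-0.06,0,0,0, 0,0,0,-0.068,0,0,0, 0,0,0,-0.076,0,0,0, 0,0,0,-0.084,0,0,0, 0,0,0,-0.09,0,0,0, 0,0,0,-0.096,0,0,0, 0,0,0,-0.1,0,0,0]'
python3 chk2.py
python3 -m pendant '[0,0,0,-0.02,0,0,0, 0,0,0,-0.05,0,0,0, 0,0,0,-0.1,0,0,0, 0,0,0,-0.1,0,-0.2,0, 0,0,0,-0.1,0,-0.4,0, 0,0,0,-0.1,0,-0.4,0, 0,0,0,-0.1,0,-0.4,0]'
python3 chk.py
python3 - <<'E'
from h import *
a=shot('side','side4.png')['image'][:,:,::-1]; b=shot('scene','s4.png')['image'][:,:,::-1]
f=lambda i:cv2.resize(i,None,fx=2.5,fy=2.5,interpolation=cv2.INTER_CUBIC)
cv2.imwrite('pics/end.png',np.hstack([f(a[130:350,245:400]),f(b[100:320,250:405])]))
E
```

```text
t: 16.15
tool_pos: [0.5464, -0.1744, 0.1327]
tool_rot: [2.01, 2.412, -0.003]
contact_force: [2.3, -8.4, -2.4]
opening: -0.0002
grip_force: 3.8
along 1.7 lateral 0.3 z 0.1327 F along -8.72 [ 2.3 -8.4 -2.4] t 16.15
t: 17.65
tool_pos: [0.5516, -0.2024, 0.1326]
tool_rot: [-2.01, -2.413, -0.0]
contact_force: [0.4, 0.6, 0.2]
opening: 0.0001
grip_force: 0.0
along -26.8 lateral 0.4 z 0.1326 F along 0.49 [0.4 0.6 0.2] t 17.65
t: 18.52
tool_pos: [0.5571, -0.2327, 0.2527]
tool_rot: [2.011, 2.413, -0.0]
contact_force: [-0.0, -0.1, -0.2]
opening: -0.0002
grip_force: 0.0
cap top z 0.1064 [np.float64(0.1064), np.float64(0.1064)] [np.float64(0.1063), np.float64(0.1064)]
spoke A angle 128.5 160
F [-0.4  0.7 -0.1] [ 0.5566 -0.2322  0.2512] t 18.57
```

View pics/end.png

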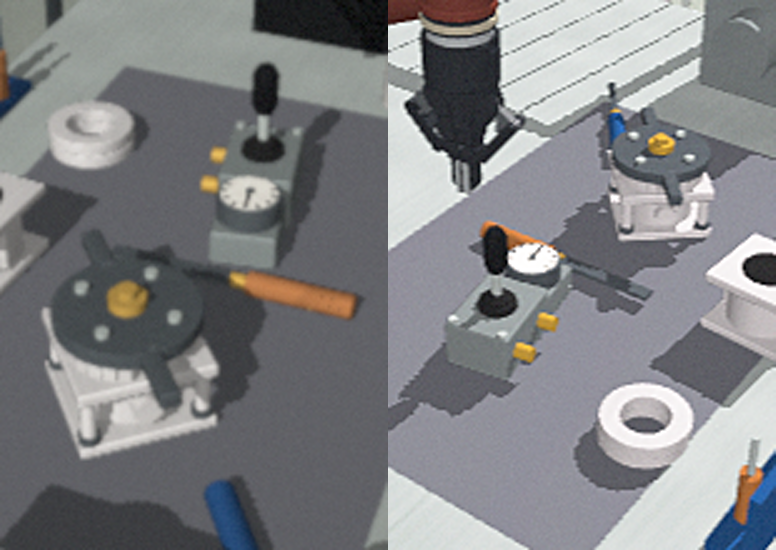

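Both views show the cap flat and down (left view (127,305)), the lever upright again (265,90) with its needle back at rest, the arm clear, and the other things unmoved.

```bash
python3 -c "
from station import ctrl
print(ctrl.finish_job())"
```

```text
the job is handed in; nothing more can be done
None
```

The cap turned about 47° and dropped flat and fully down. I then held the lever at its first stop for about 1.5 s at 8.7 N, let it recentre, and handed the job in at about 19 s.

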